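# Set the funnel holder to the fill line

## Robot

A 7-joint arm with a two-finger parallel gripper is mounted at the origin on the work surface. World frame = base frame: x ahead of the robot, y to its left, z up, the work surface at z = 0. Lengths are in m, angles in rad, forces in N, time in s.
With the tool pointing down it reaches from about 0.4 to 0.9 m from the base axis. Payload 5.5 kg.
Tool frame: the origin (TCP) lies at the very end of the fingers, on their centre line; the grasp point (between the pads) lies 19 mm behind it; z points along the fingers, y is the direction in which the jaws open and shut (so a half turn about z gives the same grasp; the last joint's range is limited). The gripper opens to 92 mm and grips with 3 to 60 N. Pads are 19 mm wide; open, the fingers measure 130 mm over their backs; the gripper's body (75 mm by 190 mm) begins 47 mm behind the grasp point.
Start: joints at [1.565, 0.501, -0.427, 1.55, 0.221, 1.138, -0.21], TCP at [0.173, -0.627, 0.227] pointing down, gripper open.
Joint ranges: [-2.88, 2.88], [-0.31, 2.03], [-1.54, 1.56], [0.2, 2.42], [-1.41, 4.55], [0.19, 2.02], [-2.57, 2.57]. Speed limits (rad/s): [2.57, 2.57, 3.14, 3.14, 3.14, 3.14, 3.14].

## Interface

Orientations are given as a unit quaternion [x, y, z, w].
In Python, from bench import readout, viewer, env gives the robot as it stands.
- The arm moves only by the shell command python3 -m handwheel 'ROWS' [FORCE]. ROWS is JSON, a list that holds one entry, the list of rows, each a list of 5 numbers: the closure in counts, from 0 (fully open) to 255 (shut), then the shift along the tool's x, y, z in mm, then the turn about the tool's z in rad. A call has 1 to 10 rows; each row shifts and turns the commanded pose from where the row before left it, along the tool's axes as they then stand; what a row does not reach is not made up. A row lasts 1/12 s, in which the tool goes at most 41.7 mm and 7.16 degrees, less where a joint would pass 70% of its speed; a pose out of reach is approached as far as the arm can. A call with a gripper value outside its range is refused whole. The fingers move at their own pace and stop on an object; FORCE is the grip in N (left out, the last holds). Time passes only in rows, so rows that do not move let the fingers close. It gives the time, the measured TCP pose, the force and the opening at its end, in the units of the state.
- readout.get_obs(): the state, without advancing time (a new reading comes with each control period).
- viewer.snapshot(name): name is "scene" or "top" or "wrist"; returns (picture, depth): 420x560x3 uint8, red, green, blue; 420x560 float32, m along the optical axis (not along the pixel's ray), 0 where there is no reading.
- viewer.camera_params(name): a dict with "fx", "fy", "cx", "cy" (pixels), "cam_to_world" (4x4, takes a point from camera to world coordinates); the wrist camera has in their place "mount" (4x4, takes a point from camera to tool coordinates, whose origin is the TCP and whose axes are the flange's). Camera axes: x right, y down, z forward; pixel columns grow to the right and rows downward; lengths in m; the calibration is good to about 2 mm. A picture is of the moment at which its call begins: read the wrist's pose just before it. camera_params takes no time and is no camera call.
- env.close_job(): hands the job in, once; it reports no verdict.
The state is a dict: "time": time; "joints": joint angles; "dq": joint speeds; "joint_torque": joint torques, N m; "tcp_pos": TCP position; "eef_rot": TCP orientation; "contact_force": force on the tool from outside, world axes, zero at the start; "torque": the same for the moment, N m; "gripper_width": finger opening in m.
Only numpy, scipy, OpenCV 4.12 (cv2) and the standard library are available. Lean on these libraries where they do the work, as an engineer would, in place of code of your own. Each camera call takes 0.05 s, during which the arm holds its last target. There are 200 camera calls.

## Task

On the stand with the funnel, take the funnel holder by its grip block and slide it along the rod until it is centred over the black line across the stand's white base (the line, not the pair of round dots). Hold it still there for a moment, then let go. Leave the tube clip on the other stand where it is.

Things in the scene. Friction and masses are not known exactly. Their poses are not given: they have to be found in the camera images.
- funnel_holder: Slider with the steel funnel: aluminium collar (32 mm diameter, 34 mm long) on a level rod, a square grip block on top (24 x 24 mm, its top 62 mm above the rod axis). Origin: on the rod axis, mid-collar, 100 mm above the bench. z up, y along the rod: it moves only so, needs about 2 N, stays where left. The funnel hangs 52 mm to its +x side, rim 58 mm across, 11 mm above the rod axis.
- funnel_stand: Fixed stand of the funnel holder: white base 110 x 380 x 12 mm, two end plates 350 mm apart and 114 mm high, a 16 mm steel rod between them along y, its axis 100 mm above the bench. Origin: underside centre of the base; axes as the holder's. The holder can slide 140 mm either way from the rod's middle. It stands before or behind the other stand, turned a little.
- fill_line: Black line, 12 x 90 mm, across the funnel stand's white base, front to back. Origin: on the base, 12 mm above the bench, straight below the rod axis; y along the rod, x along the line. It lies towards one end of the rod, 50 to 145 mm from where the holder starts; towards the other end is another mark, a pair of black dots 20 mm across.
- tube_clip: Bystander: the slider on the other, similar stand (no marks, a small jar on its base), with the same collar and grip block but a flat two-pronged fork in place of the funnel. Origin on its rod's axis, mid-collar, 100 mm above the bench; y along its rod.

How it is judged:
By the outcome, as a careful person would: the job done as asked, in the order asked, and still so for the second after the job is handed in, with the robot touching nothing.
It also fails if it takes over 32 s, if anything falls off the work surface, if the arm or the gripper's body presses on something with over 40 N, if the wrist force passes 120 N, or if a joint passes its speed limit or range.

## Working session

There is one attempt and no reset: what is moved stays moved. The work goes in short steps, Python scripts to look and compute and a shell command to move; the robot and the scene stay as the last step left them, time stands still between calls to the robot, and variables do not carry over. Pictures are saved under pics/ and viewed, about 8 in all and at most 12, crops included, and the job is handed in when it is done.

```bash
mkdir -p pics; python3 - <<'E'
from bench import readout, viewer
import cv2,numpy as np
o=readout.get_obs(); print({k:np.round(o[k],3) for k in('time','tcp_pos','eef_rot','gripper_width')})
for n in('scene','top'):
    p,d=viewer.snapshot(n); c=viewer.camera_params(n)
    cv2.imwrite(f'pics/{n}0.png',p[:,:,::-1]); np.savez(f'{n}0.npz',p=p,d=d,M=c['cam_to_world'],k=[c['fx'],c['fy'],c['cx'],c['cy']])
    print(n,c)
E
```

```text
{'time': np.float64(0.0), 'tcp_pos': array([ 0.172, -0.626,  0.226]), 'eef_rot': array([ 0.991,  0.134, -0.   , -0.001]), 'gripper_width': np.float64(0.092)}
scene {'fx': 389.70081926661504, 'fy': 389.70081926661504, 'cx': 281.07480190839055, 'cy': 214.20914424035175, 'cam_to_world': array([[-0.88196825,  0.40489402, -0.24123192,  0.7158183 ],
       [ 0.47117605,  0.76962042, -0.43090317,  0.24683226],
       [ 0.01118689, -0.49370562, -0.86955714,  0.66111493],
       [ 0.        ,  0.        ,  0.        ,  1.        ]])}
top {'fx': 398.9827422853413, 'fy': 398.9827422853413, 'cx': 277.25302560585453, 'cy': 212.10322170351458, 'cam_to_world': array([[ 0.01063608, -0.98756111,  0.1568755 ,  0.44574032],
       [-0.99988406, -0.01221338, -0.00909392, -0.0334831 ],
       [ 0.01089678, -0.15676059, -0.98757652,  0.71809333],
       [ 0.        ,  0.        ,  0.        ,  1.        ]])}
```

View pics/top0.png

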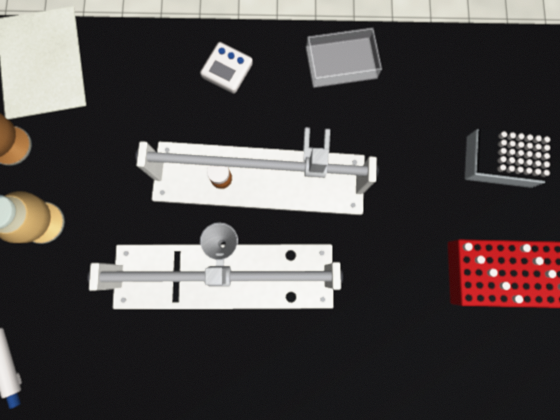

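View pics/scene0.png

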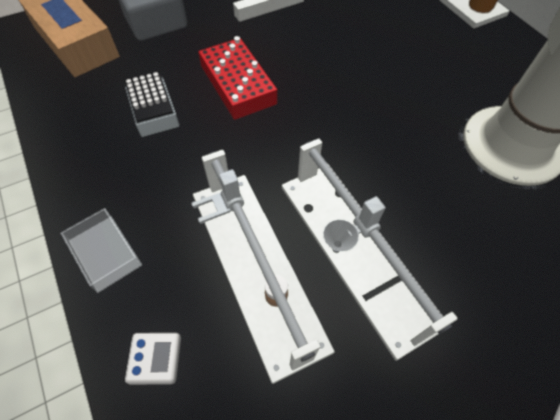

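The top view shows the funnel stand nearer the robot. Its line is near (177,276), the dots are at (291,255/297) and the grip block is at (217,276). The scene view agrees. Next I measure these.

```bash
cat > h.py <<'E'
import numpy as np,cv2
def ray(uv,z,M,k):
    uv=np.atleast_2d(uv).astype(float); r=np.c_[(uv[:,0]-k[2])/k[0],(uv[:,1]-k[3])/k[1],np.ones(len(uv))]@M[:3,:3].T
    return M[:3,3]+r*((z-M[2,3])/r[:,2])[:,None]
def cloud(d,M,k):
    v,u=np.indices(d.shape); P=np.stack([(u-k[2])/k[0]*d,(v-k[3])/k[1]*d,d],-1)
    return P@M[:3,:3].T+M[:3,3]
E
python3 - <<'E'
from h import *
for n in('top','scene'):
    f=np.load(n+'0.npz');p,d,M,k=f['p'],f['d'],f['M'],f['k']
    W=cloud(d,M,k); ok=d>0
    g=p.max(2); hsv=cv2.cvtColor(p,cv2.COLOR_RGB2HSV)
    x0,x1,y0,y1=(100,340,235,320) if n=='top' else (285,460,135,355)
    box=np.zeros(d.shape,bool);box[y0:y1,x0:x1]=1
    # base: white region at z~12mm
    b=(box&(abs(W[...,2]-.012)<.006)&(g>150)&ok)
    if n=='scene': b&=W[...,0]<0.40
    b=b.astype(np.uint8)
    P=ray(np.argwhere(b)[:,::-1],.012,M,k)[:,:2]
    (c,s,a)=cv2.minAreaRect((P*1000).astype(np.float32)); print(n,'base',c,s,a)
    # black marks inside base hull
    hull=np.zeros(d.shape,np.uint8); cv2.fillConvexPoly(hull,cv2.convexHull(np.argwhere(b)[:,::-1].astype(np.int32)),1)
    hull=cv2.erode(hull,np.ones((5,5)))
    m=((g<70)&(hull>0)).astype(np.uint8)
    N,L,st,ce=cv2.connectedComponentsWithStats(m)
    for i in range(1,N):
        if st[i,4]>25:
            Q=ray(np.argwhere(L==i)[:,::-1],.012,M,k)[:,:2]*1000
            print(' mark',st[i],ce[i].round(1),Q.mean(0).round(1),cv2.minAreaRect(Q.astype(np.float32)))
    # grip top
    t=box&(abs(W[...,2]-.162)<.006)&ok
    Q=W[t][:,:2]*1000; print(' grip',t.sum(),cv2.minAreaRect(Q.astype(np.float32)),np.median(W[t][:,2]))
    # rod points between
    r=box&(abs(W[...,2]-.107)<.003)&ok
    Q=W[r][:,:2]*1000; print(' rod',r.sum(),cv2.fitLine(Q.astype(np.float32),cv2.DIST_HUBER,0,.01,.01).ravel())
E
```

```text
top base (443.54058837890625, 52.593231201171875) (108.75178527832031, 378.1458740234375) 0.6564593315124512
 mark [286 251   9   9  66] [290.2 254.9] [481.7 -63.5] ((481.64239501953125, -63.27557373046875), (14.038097381591797, 14.137503623962402), 0.6346510648727417)
 mark [174 252   6  19  87] [176.6 260.8] [469.4 135.5] ((468.9864196777344, 135.4331512451172), (7.762354373931885, 31.50353240966797), 89.32237243652344)
 mark [173 282   6  20  95] [175.5 291.5] [416.4 134.9] ((416.52374267578125, 134.86837768554688), (7.828038215637207, 32.56742858886719), 88.36656951904297)
 mark [286 293  10   9  65] [290.5 296.7] [409.6 -64.6] ((409.14581298828125, -64.5421142578125), (13.5878267288208, 15.61302661895752), 0.5826987028121948)
 grip 304 ((444.1468200683594, 48.28702926635742), (21.81416130065918, 23.8831844329834), 0.7642685770988464) 0.1619842732990165
 rod 2093 [ 1.1346769e-02 -9.9993563e-01  4.4399228e+02  5.4336266e+01]
scene base (389.2816162109375, 224.826416015625) (2.141843557357788, 0.0) 100.55894470214844
 grip 250 ((446.12957763671875, 50.87451934814453), (24.111557006835938, 23.637060165405273), 0.6945114731788635) 0.16173731246045103
 rod 2313 [ 7.1895258e-03 -9.9997413e-01  4.4961285e+02  7.4371910e+01]
```

Holder at about (0.444, 0.049), line at y≈0.135, yaw ≈0.0115. I plan to grip with the jaws along the rod: first turn +0.257 about tool z, then travel at height.

```bash
python3 -m handwheel '[[[0,0,0,0,0.0857],[0,0,0,0,0.0857],[0,0,0,0,0.0857],[0,30,0,0,0],[0,30,0,0,0],[0,30,0,0,0],[0,30,0,0,0],[0,30,0,0,0],[0,30,-20,0,0],[0,30,-20,0,0]]]' 10
python3 -m handwheel '[[[0,10,-35,0,0],[0,10,-35,0,0],[0,10,-35,0,0],[0,10,-35,0,0],[0,10,-35,0,0],[0,0,-35,0,0],[0,0,-35,0,0],[0,0,-35,0,0],[0,0,-35,0,0],[0,0,-35,0,0]]]'
```

```text
time: 0.93
tcp_pos: [0.3826, -0.5842, 0.2256]
eef_rot: [1.0, 0.005, -0.0, -0.0]
contact_force: [0.3, -0.0, -0.1]
gripper_width: 0.0917
time: 1.77
tcp_pos: [0.4274, -0.2318, 0.2264]
eef_rot: [1.0, 0.006, -0.0, -0.0]
contact_force: [0.7, -0.2, 0.5]
gripper_width: 0.0915
```

```bash
python3 -m handwheel '[[[0,2,-30,0,0],[0,2,-30,0,0],[0,2,-30,0,0],[0,2,-30,0,0],[0,2,-30,0,0],[0,2,-30,0,0],[0,2,-30,0,0],[0,2,-30,0,0],[0,2,-30,0,0],[0,2,-10,0,0]]]'
python3 -m handwheel '[[[0,0,0,0,0],[0,0,0,0,0]]]'
python3 - <<'E'
from bench import readout, viewer
import cv2,numpy as np
from scipy.spatial.transform import Rotation as R
o=readout.get_obs(); p,d=viewer.snapshot('wrist'); c=viewer.camera_params('wrist')
T=np.eye(4);T[:3,:3]=R.from_quat(o['eef_rot']).as_matrix();T[:3,3]=o['tcp_pos']
np.savez('w1.npz',p=p,d=d,M=T@c['mount'],k=[c['fx'],c['fy'],c['cx'],c['cy']])
cv2.imwrite('pics/w1.png',p[:,:,::-1]); print(o['tcp_pos'],o['eef_rot'],(T@c['mount']).round(3))
E
```

```text
time: 2.6
tcp_pos: [0.4442, 0.0513, 0.227]
eef_rot: [1.0, 0.008, 0.0, -0.001]
contact_force: [-0.1, 0.4, -0.2]
gripper_width: 0.0921
time: 2.77
tcp_pos: [0.4445, 0.0466, 0.2265]
eef_rot: [1.0, 0.007, -0.0, 0.0]
contact_force: [-0.1, 0.4, -0.5]
gripper_width: 0.092
[0.44446397 0.04662042 0.22650117] [ 9.99977593e-01  6.68535556e-03 -3.14132765e-04  1.42914568e-04] [[ 0.014 -0.965 -0.262  0.515]
 [-1.    -0.014 -0.003  0.048]
 [-0.001  0.262 -0.965  0.384]
 [ 0.     0.     0.     1.   ]]
```

View pics/w1.png

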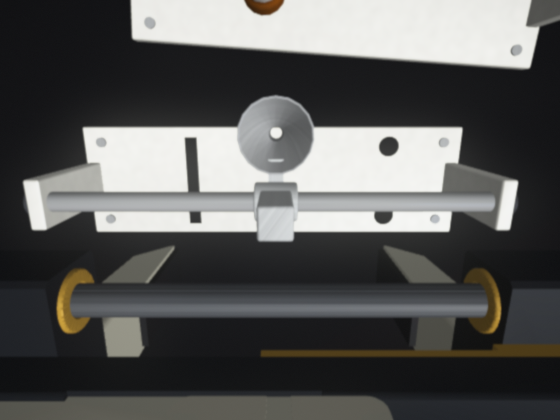

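The wrist view shows the block between the open fingers (block top at about (276,220)) and the line at x≈190–196. I'll measure both from here.

```bash
python3 - <<'E'
from h import *
f=np.load('w1.npz');p,d,M,k=f['p'],f['d'],f['M'],f['k']
W=cloud(d,M,k);g=p.max(2)
for (a,b) in((141,188),(214,221)):
    u=np.argwhere(g[a:b,170:215]<90)[:,::-1]+[170,a]
    Q=ray(u,.012,M,k)[:,:2]*1000; print('line',Q.mean(0).round(1),cv2.minAreaRect(Q.astype(np.float32)))
t=np.zeros(d.shape,bool);t[185:250,240:320]=1;t&=abs(W[...,2]-.162)<.006
print('grip',cv2.minAreaRect((W[t][:,:2]*1000).astype(np.float32)),np.median(W[t][:,2]))
b=np.zeros(d.shape,bool);b[120:240,80:470]=1;b&=(abs(W[...,2]-.012)<.004)
print('base',cv2.minAreaRect((W[b][:,:2]*1000).astype(np.float32)))
c=np.zeros(d.shape,bool);c[180:203,235:320]=1;c&=(W[...,2]>.110)&(W[...,2]<.118); print('collar y',W[c][:,1].min(),W[c][:,1].max())
E
```

```text
line [462.1 136.2] ((461.6056823730469, 136.14366149902344), (47.00751876831055, 9.869429588317871), 0.8486304879188538)
line [405.7 135.4] ((405.70733642578125, 135.37986755371094), (6.624409198760986, 8.886772155761719), 0.8176438212394714)
grip ((445.3522033691406, 49.69536209106445), (24.104291915893555, 24.25602912902832), 89.92430114746094) 0.1613221805780303
base ((445.1455383300781, 53.77391052246094), (109.54563903808594, 380.47802734375), 0.8127618432044983)
collar y 0.0331834664408876 0.06694812146110139
```

```bash
python3 -m handwheel '[[[0,1,-3,12,0.002],[0,0,0,15,0],[0,0,0,15,0],[0,0,0,15,0],[0,0,0,15,0],[0,0,0,15,0],[0,0,0,9,0],[0,0,0,0,0],[0,0,0,0,0]]]'
python3 -m handwheel '[[[80,0,0,0,0],[120,0,0,0,0],[160,0,0,0,0],[220,0,0,0,0],[255,0,0,0,0],[255,0,0,0,0],[255,0,0,0,0],[255,0,0,0,0],[255,0,0,0,0],[255,0,0,0,0]]]' 15
```

```text
time: 3.57
tcp_pos: [0.4455, 0.0487, 0.1305]
eef_rot: [1.0, 0.004, -0.001, 0.0]
contact_force: [-0.2, -0.3, -0.1]
gripper_width: 0.0915
time: 4.4
tcp_pos: [0.4458, 0.0496, 0.1307]
eef_rot: [1.0, 0.005, 0.0, -0.0]
contact_force: [0.1, -0.1, -0.8]
gripper_width: 0.0299
```

```bash
python3 -m handwheel '[[[255,0,0,0,0],[255,0,0,0,0],[255,0,0,0,0],[255,0,0,0,0]]]'
```

```text
time: 4.73
tcp_pos: [0.4457, 0.0496, 0.1307]
eef_rot: [1.0, 0.005, 0.0, 0.0]
contact_force: [-0.1, 1.1, 0.0]
gripper_width: 0.0236
```

```bash
python3 -m handwheel '[[[255,0,-5,0,0],[255,0,-9,0,0],[255,0,-10,0,0],[255,0,-10,0,0],[255,0,-10,0,0],[255,0,-10,0,0],[255,0,-10,0,0],[255,0,-10,0,0],[255,0,-8,0,0],[255,0,-4,0,0]]]'
python3 -m handwheel '[[[255,0,0,0,0],[255,0,0,0,0],[255,0,0,0,0],[255,0,0,0,0]]]'
python3 - <<'E'
from bench import readout, viewer
import cv2,numpy as np
from h import *
from scipy.spatial.transform import Rotation as R
o=readout.get_obs(); print(o['tcp_pos'])
for n in('wrist','top','scene'):
    p,d=viewer.snapshot(n); c=viewer.camera_params(n)
    T=np.eye(4);T[:3,:3]=R.from_quat(o['eef_rot']).as_matrix();T[:3,3]=o['tcp_pos']
    M=T@c['mount'] if n=='wrist' else c['cam_to_world']
    np.savez(n+'2.npz',p=p,d=d,M=M,k=[c['fx'],c['fy'],c['cx'],c['cy']])
    cv2.imwrite(f'pics/{n}2.png',p[:,:,::-1])
E
```

```text
time: 5.57
tcp_pos: [0.4445, 0.1374, 0.1307]
eef_rot: [1.0, 0.006, -0.0, -0.0]
contact_force: [-2.1, -2.4, 2.8]
gripper_width: 0.0238
time: 5.9
tcp_pos: [0.4446, 0.1359, 0.1307]
eef_rot: [1.0, 0.005, -0.0, -0.0]
contact_force: [-2.8, 2.3, 1.7]
gripper_width: 0.0238
[0.44458233 0.13591086 0.13070502]
```

View pics/wrist2.png

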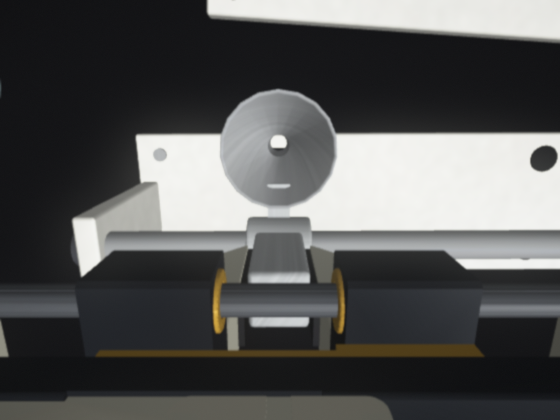

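The wrist view shows the block held between the pads, with the funnel hiding the line. I'll check using the base's left edge, and view the scene camera.

```bash
python3 - <<'E'
from h import *
for w in('w1','wrist2'):
    f=np.load(w+'.npz');p,d,M,k=f['p'],f['d'],f['M'],f['k'];W=cloud(d,M,k);g=p.max(2)
    e=[]
    rows=range(135,160) if w=='w1' else range(140,180)
    for r in rows:
        gr=g[r].astype(int); x=60+np.argmax(gr[60:200]>120)
        # subpixel
        fr=(120-gr[x-1])/max(1,gr[x]-gr[x-1]); e.append(ray([x-1+fr,r],.012,M,k)[0,:2])
    e=np.array(e)*1000; print(w,'edge',np.median(e,0))
    c=(W[...,2]>.108)&(W[...,2]<.118)&(abs(W[...,0]-.452)<.008)
    v,u=np.nonzero(c); 
    for y in np.unique(v): 
        pass
    z=W[...,2]; t=(z>.1115)&(z<.118)&(abs(W[...,0]-.449)<.006)&(abs(W[...,1]-(.05 if w=='w1' else .136))<.03); print('collar',W[t][:,1].min(),W[t][:,1].max(),t.sum())
    t=(abs(z-.1615)<.003)&(abs(W[...,0]-.445)<.014); print('grip',W[t][:,1].min(),W[t][:,1].max(),t.sum()) if t.any() else 0
s=cv2.imread('pics/scene2.png')[130:370,270:480]; cv2.imwrite('pics/s2c.png',cv2.resize(s,None,fx=2.5,fy=2.5,interpolation=cv2.INTER_CUBIC))
E
```

```text
w1 edge [477.6416457  243.49450677]
collar 0.03309806433527659 0.06680161874980155 151
grip 0.037671879212699946 0.06175677859616216 1341
wrist2 edge [478.86618721 243.61202427]
collar 0.11996103586093886 0.15316680388549728 208
grip 0.11628440560766781 0.156704225928597 1632
```

View pics/s2c.png

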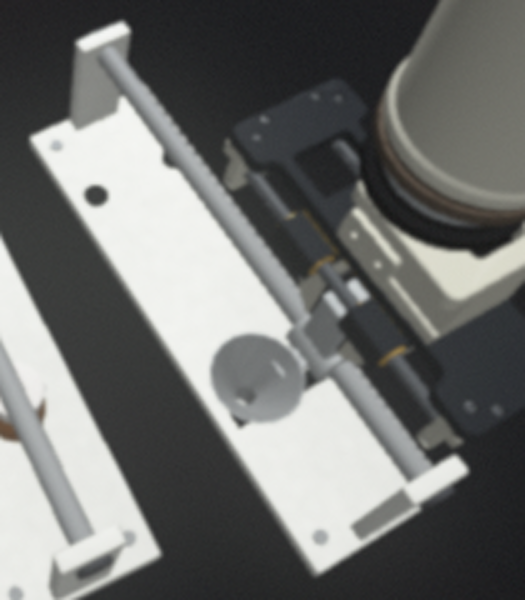

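The collar moved 86.6 mm. The need was 86.1 mm by the wrist camera and 86.9 mm by the top camera, so it's on the line. The scene view agrees: the line's far end shows just under the funnel. Now hold for a second, open and retreat upward.

```bash
python3 -m handwheel '[[[255,0,0,0,0],[255,0,0,0,0],[255,0,0,0,0],[255,0,0,0,0],[255,0,0,0,0],[255,0,0,0,0],[255,0,0,0,0],[255,0,0,0,0],[255,0,0,0,0],[255,0,0,0,0]]]'
python3 -m handwheel '[[[220,0,0,0,0],[190,0,0,0,0],[150,0,0,0,0],[100,0,0,0,0],[50,0,0,0,0],[0,0,0,0,0],[0,0,0,0,0],[0,0,0,0,0],[0,0,0,0,0],[0,0,0,0,0]]]'
python3 -m handwheel '[[[0,0,0,0,0],[0,0,0,-8,0],[0,0,0,-15,0],[0,0,0,-15,0],[0,0,0,-15,0],[0,0,0,-15,0],[0,0,0,-15,0],[0,0,0,-12,0],[0,0,0,0,0],[0,0,0,0,0]]]'
```

```text
time: 6.88
tcp_pos: [0.4446, 0.1355, 0.1307]
eef_rot: [1.0, 0.005, -0.0, 0.0]
contact_force: [-5.5, 1.9, 4.2]
gripper_width: 0.0238
time: 7.72
tcp_pos: [0.445, 0.1356, 0.1307]
eef_rot: [1.0, 0.005, 0.0, -0.0]
contact_force: [-0.2, 0.5, -0.6]
gripper_width: 0.0724
time: 8.55
tcp_pos: [0.4454, 0.1356, 0.2264]
eef_rot: [1.0, 0.005, 0.001, 0.0]
contact_force: [0.3, -0.3, 0.0]
gripper_width: 0.0921
```

```bash
python3 -m handwheel '[[[0,-2,30,0,0],[0,-2,30,0,0],[0,-2,35,0,0],[0,-2,35,0,0],[0,-2,35,0,0],[0,-2,35,0,0],[0,-2,35,0,0],[0,0,35,0,0],[0,0,35,0,0],[0,0,35,0,0]]]'
python3 -m handwheel '[[[0,0,20,0,0],[0,0,0,0,0],[0,0,0,0,0]]]'
python3 - <<'E'
from bench import viewer
from h import *
for n in('top','scene'):
    p,d=viewer.snapshot(n);f=np.load(n+'0.npz');M,k=f['M'],f['k']
    np.savez(n+'3.npz',p=p,d=d,M=M,k=k); cv2.imwrite(f'pics/{n}3.png',p[:,:,::-1])
    W=cloud(d,M,k);z=W[...,2]
    t=(abs(z-.162)<.005)&(abs(W[...,0]-.445)<.03)&(abs(W[...,1]-.135)<.04); print(n,'grip',cv2.minAreaRect((W[t][:,:2]*1000).astype(np.float32)))
    # line in initial picture, within world rectangle on base
    g=f['p'].max(2); v,u=np.indices(d.shape); B=ray(np.c_[u.ravel(),v.ravel()],.012,M,k).reshape(*d.shape,3)
    for nm,gg in(('before',g),('now',p.max(2))):
      m=(gg<80)&(abs(B[...,1]-.135)<.02)&(((B[...,0]>.455)&(B[...,0]<.487))|((B[...,0]>.4)&(B[...,0]<.425)))
      L,lab=cv2.connectedComponents(m.astype(np.uint8))
      for i in range(1,L):
        if (lab==i).sum()>10: print(nm,(lab==i).sum(),cv2.minAreaRect((B[lab==i][:,:2]*1000).astype(np.float32)))
    t=(abs(z-.106)<.012)&(abs(W[...,0]-.497)<.04)&(abs(W[...,1]-.135)<.05); print('funnel',W[t].min(0),W[t].max(0))
c=cv2.imread('pics/top3.png')[215:325,80:350]; a=cv2.imread('pics/scene3.png')[130:370,270:480]
cv2.imwrite('pics/t3c.png',cv2.resize(c,None,fx=2.9,fy=2.9)); 
E
```

```text
time: 9.38
tcp_pos: [0.4332, -0.206, 0.2248]
eef_rot: [1.0, 0.005, -0.001, -0.0]
contact_force: [0.6, 0.0, -0.4]
gripper_width: 0.0916
time: 9.63
tcp_pos: [0.4334, -0.2252, 0.2245]
eef_rot: [1.0, 0.003, -0.001, -0.001]
contact_force: [-0.6, 0.7, -0.1]
gripper_width: 0.092
top grip ((442.5134582519531, 134.75814819335938), (23.13452911376953, 24.326858520507812), 0.5695323944091797)
before 91 ((469.8570251464844, 135.31527709960938), (29.611820220947266, 8.721368789672852), 0.6452712416648865)
before 78 ((412.2481994628906, 134.59622192382812), (23.98284149169922, 8.627312660217285), 2.8369569778442383)
now 79 ((469.7533874511719, 135.74339294433594), (29.63348388671875, 8.721755981445312), 2.814502477645874)
now 80 ((412.281494140625, 134.6078338623047), (24.050640106201172, 8.647245407104492), 2.8370490074157715)
funnel [0.45800528 0.10779052 0.09407813] [0.52319304 0.16404151 0.11355195]
scene grip ((444.61749267578125, 137.1024627685547), (24.552658081054688, 24.368040084838867), 88.42156982421875)
before 31 ((417.9585266113281, 134.9851531982422), (6.92812442779541, 13.216165542602539), 87.93922424316406)
before 75 ((471.0859375, 136.0160675048828), (31.497114181518555, 7.052931308746338), 0.7998059391975403)
funnel [0.45703367 0.1088952  0.0940385 ] [0.5240824  0.16551526 0.11383936]
```

View pics/t3c.png

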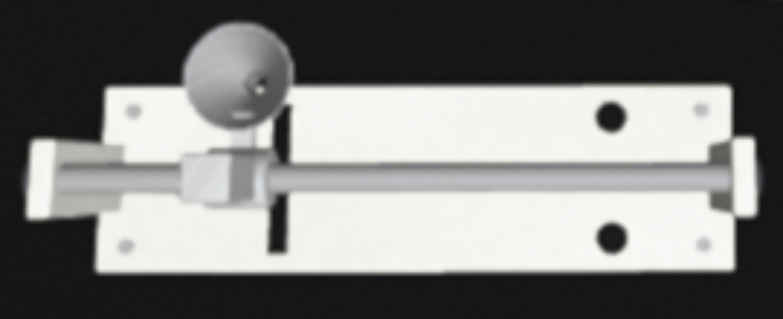

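The picture shows the holder at the line; the apparent sideways offset is parallax from its height. Grip block minus line: top −0.3 mm, wrist +0.5 mm, scene +1.6 mm. All are within calibration, so I'm handing in.

```bash
python3 -c "
from bench import env,readout
env.close_job()"
```

```text
the job is handed in; nothing more can be done
```

I gripped the funnel holder by its block and slid it about 86.5 mm along the rod to the black line. I held it there for about 1.4 s, let go, and moved the arm well clear. The job was handed in at about 9.7 s, and the tube clip was never touched.

The last checks, as the holder's position minus the line's along the rod, came from three cameras:

| Camera | Offset from line |
|---|---|
| Top, after release | −0.3 mm |
| Wrist, while still held | +0.5 mm |
| Scene, after release | about +1.6 mm |

The cameras disagree by about 2 mm, which is the calibration tolerance. Their mean is about +0.6 mm, so I made no further correction. The line could not be re-measured in the scene and wrist views with the holder over it. The scene figure therefore uses the line position from before the move, and the wrist figure carries it over from the base's edge. The wrist force stayed at a few newtons in every reading.

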